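# Snap the letter-box key onto the empty safety hook

## Task

Draw the key with the round open eye out of the key block and lay it down flat on the desk pad so that you can take it again by its grip. Then press its eye down past the sprung gate of the empty hook on the key board and let go, so that the key hangs there behind the closed gate. Leave the other keys in the block and the other things on the counter where they are.

Things in the scene. Friction and masses are not known exactly. Their poses are not given: they have to be found in the camera images.
- eye_key: The key to hang, 118 mm long, 70 g, upright at first in one of the block's three pockets, blade down. Brass blade, black moulded grip 60 x 30 wide x 10 mm thick (28 to 88 mm above the blade tip), and on top a rigid steel ring, the eye. Origin at the blade tip; +z along the key to the eye, y across its width, x across its thickness. Its neighbours have a solid disc or a T-bar for a head.
- key_eye (a point): Centre of the eye's hole, 101 mm from the blade tip. The eye is a flat ring of 6 mm round bar, hole 22 mm, 34 mm outside, in the plane of the grip's broad faces.
- key_grip (a point): Middle of the key's moulded grip, 58 mm from the blade tip; with the key lying flat it is 5 mm above what the key lies on.
- block: Fixed wooden key block, 150 (x) x 72 (y) x 88 mm high; three upright pockets 45 mm apart along its x, each 13 (x) x 33 (y) x 82 mm deep, 1.5 mm wider than a key all round. A key's width lies along the block's y; its head and 6 mm of its grip stand proud of the block. Origin at the centre of its underside.
- pad: Fixed thin grey desk pad lying on the counter, 220 (x) x 220 (y) x 3 mm. Origin at the centre of its underside.
- rack: Fixed wooden key board on a steel foot (150 x 320 x 12 mm): an upright board 300 mm wide (y), 16 mm thick, top 247 mm above the counter. Origin at the foot's underside in the plane of the board's front face; its -x points out of that face. Three like hooks stand 85 mm apart along its y, 190 mm up; keys hang on two of them.
- hook: The empty safety hook of 6 mm steel rod, fixed; origin where its shank meets the board, -x straight out from the board, z up. The shank runs 16 mm out, then the rod goes down, round a bowl and up to an upright nose. The mouth between shank and nose faces up, closed by the gate. With a level key, grip pointing out from the board, the eye goes down over the nose.
- hook_nose (a point): Top of the hook's upright nose: the nose's axis is 45 mm out from the board, its top 6 mm above the hook's origin. The eye's hole has about 8 mm of play all round the nose; best with its centre 48 mm out from the board (3 mm beyond the nose).
- hook_bowl (a point): Lowest point of the axis of the hook's rod, 31 mm out and 36 mm below the hook's origin. A hanging key's eye centre is some 8 mm below it.
- gate (a joint): Gate of the empty hook: a 4 mm bar hinged 19 mm out from the board at the height of the hook's origin, reaching out to the nose. 0 rad closed (it cannot open upward), to 1.2 rad swung down into the hook; takes about 1 to 3 N, springs shut. A level eye pressed down by its board-side bar is past it about 22 mm below the hook's origin, and bottoms at 30 mm.
- disc_key: Neighbour key with a solid disc head, in the block: leave it. Origin at the blade tip.
- tee_key: Neighbour key with a T-bar head 48 mm wide, in the block: leave it. Origin at the blade tip.
- stamp: Wooden hand stamp, 36 mm wide, 73 mm tall. Origin under its centre. Leave it.
- tape: Roll of clear packing tape lying flat, 90 mm wide, 48 mm tall. Origin under its centre. Leave it.
- letters: Bundle of letters, 110 x 162 x 18 mm. Origin under its centre. Leave it.
- pencup: Metal pen cup, 72 mm wide, 100 mm tall, with pens up to 150 mm. Origin under its centre. Leave it.
- scanner: Hand barcode scanner lying down, about 185 x 62 x 51 mm. Origin near its middle, at its underside. Leave it.

How it is judged:
On the way, in this order (a step that is already met when the one before it is completed fails the run):
1. the eye key lies flat on the desk pad, let go (angle between eye_key's own z axis and vertical between 1.4 and 1.74 rad and height (world z) of key_eye below 0.02 m and contact force between eye_key and pad above 0.05 N and contact force between eye_key and the fingers below 0.05 N and linear speed of eye_key below 0.05 m/s), for 0.2 s.
2. the key's eye presses the gate of the empty hook open (value of joint gate above 0.35 rad and contact force between eye_key and hook above 0.1 N and distance between key_eye and hook_bowl below 0.05 m).
At the end, for the whole second after the job is handed in: The eye key hangs upright (within 20 degrees) on the hook that was empty, its eye threaded on the hook's bowl (eye centre within 16 mm of the bowl), the gate closed behind it (under 0.1 rad), let go and almost still (under 0.15 m/s) (distance between key_eye and hook_bowl below 0.016 m and angle between eye_key's own z axis and vertical below 0.35 rad and value of joint gate below 0.1 rad and contact force between eye_key and hook above 0.1 N and contact force between eye_key and the fingers below 0.05 N and linear speed of eye_key below 0.15 m/s); the robot touches nothing.
It fails at once if another key is drawn from the block or another thing on the counter is moved by more than 30 mm (distance of any of disc_key, tee_key, stamp, tape, letters, pencup, scanner from where it was at the start of the episode above 0.03 m).
It also fails if it takes over 59 s, if anything falls off the work surface, if the arm or the gripper's body presses on something with over 40 N, if the wrist force passes 120 N, or if a joint passes its speed limit or range.

## Robot

A 6-joint arm with a two-finger parallel gripper is mounted at the origin on the work surface. World frame = base frame: x ahead of the robot, y to its left, z up, the work surface at z = 0. Lengths are in m, angles in rad, forces in N, time in s.
With the tool pointing down it reaches from about 0.35 to 0.95 m from the base axis. Payload 17.4 kg.
Tool frame: the origin (TCP) lies at the very end of the fingers, on their centre line; the grasp point (between the pads) lies 19 mm behind it; z points along the fingers, y is the line along which they close (so a half turn about z gives the same grasp; the last joint's range is limited). The gripper opens to 93 mm and grips with 3 to 60 N. Pads are 15 mm wide; open, the fingers measure 128 mm over their backs; the gripper's body (75 mm by 188 mm) begins 65 mm behind the grasp point.
Start: joints at [1.195, 0.116, 1.442, -0, 1.584, -0.038], TCP at [0.224, 0.637, 0.219] pointing down, gripper open.
Joint ranges: [-2.83, 2.83], [-0.83, 2.19], [0.07, 2.5], [-1.14, 4.28], [0.01, 3], [-2.97, 2.97]. Speed limits (rad/s): [1.89, 1.89, 2.22, 3.14, 3.14, 3.14].

## Interface

Orientations are given as a unit quaternion [w, x, y, z].
In Python, from cell import robot, optics, spotter gives the robot as it stands.
- The arm moves only by the tool move_arm, never from a script. Its argument "targets" is a list of rows, each a list of 5 numbers: the closure in counts, from 0 (fully open) to 255 (shut), then the shift along the world's x, y, z in cm, then the turn about the world's z in rad. A call has exactly 8 rows; each row is the pose to reach, as a shift and turn from the pose commanded when the call began; what a row does not reach only later rows make up. A row lasts 1/8 s, in which the tool goes at most 62.5 mm and 10.7 degrees, less where a joint would pass 70% of its speed; a pose out of reach is approached as far as the arm can. A call with a gripper value outside its range is refused whole. The fingers move at their own pace and stop on an object; "newtons" is the grip in N (left out, the last holds). Time passes only in rows, so rows that repeat a pose let the fingers close, or fill a call up. It gives the time, the measured TCP pose, the force, the opening and the grip force at its end, in the units of the state.
- robot.observe(): the state, without advancing time (a new reading comes with each control period).
- optics.capture(name): name is "side" or "top" or "wrist"; returns the picture (400x640x3 uint8, red, green, blue); there is no depth.
- optics.camera_model(name): a dict with "camera_matrix" (3x3 intrinsics, pixels), "pose" (4x4, takes a point from camera to world coordinates); the wrist camera has in their place "T_tool_cam" (4x4, takes a point from camera to tool coordinates, whose origin is the TCP and whose axes are the flange's). Camera axes: x right, y down, z forward; pixel columns grow to the right and rows downward; lengths in m; the calibration is good to about 2 mm. The wrist camera is an equidistant fisheye: a pixel r from the principal point sees the ray r / f radians off the axis. A picture is of the moment at which its call begins: read the wrist's pose just before it. camera_model takes no time and is no camera call.
- robot.finish_job(): hands the job in; it is judged then, once.
Trained networks look in the newest picture that a camera, given by its name, has taken for a name from the list of things; names that differ only in an ending like _2 or _b are one class to them, and where a whole thing is asked for, a point or a joint stands for the part that bears it (a point fixed in the world has none). Each returns a list of dicts, best first, with "p" (0 to 1); they miss things now and then, are a little off and sometimes report something else, mostly with a low value. They report only what shows in the picture. A call takes as long as a camera call.
- spotter.silhouettes(query, camera): "region" (400x640 bool, what is visible of it).
- spotter.place_of(query, camera): "position" ([x, y, z] in m, in world coordinates, good to about 4 mm: a listed point, or the origin of a listed thing).
The state is a dict: "clock": time; "joint_positions": joint angles; "dq": joint speeds; "joint_efforts": joint torques, N m; "eef_pos": TCP position; "eef_rot": TCP orientation; "ft_force": force on the tool from outside, world axes, zero at the start; "ft_torque": the same for the moment, N m; "finger_gap": finger opening in m; "grip_force": force on a finger pad.
Only numpy, scipy, OpenCV 4.12 (cv2) and the standard library are available. Lean on these libraries where they do the work, as an engineer would, in place of code of your own. Each camera call takes 0.05 s, during which the arm holds its last target. There are 200 camera calls.

## Working session

There is one attempt and no reset: what is moved stays moved. The work goes in short steps, Python scripts to look and compute and a tool call to move; the robot and the scene stay as the last step left them, time stands still between calls to the robot, and variables do not carry over. Pictures are saved under pics/ and viewed, at most 12 in all, crops included, and the job is handed in when it is done.

Besides the shell and the picture viewer there is one more tool, called as name([rows], argument=value, ...), one row to a line, values as JSON. move_arm: Moves the arm, as the interface text tells. Its arguments: {"type":"object","properties":{"targets":{"type":"array","items":{"type":"array","items":{"type":"number"}}},"newtons":{"type":"number"}},"required":["targets"]}

```bash
mkdir -p pics
cat > h.py <<'E'
from cell import robot, optics, spotter
import numpy as np, cv2
np.set_printoptions(precision=4,suppress=True)
def snap(n,f): 
    im=optics.capture(n); cv2.imwrite('pics/'+f,im[:,:,::-1]); return im
def where(q,c,k=3):
    for d in spotter.place_of(q,c)[:k]: print(c,q,round(d['p'],2),np.array(d['position']))
def proj(P,c):
    m=optics.camera_model(c);T=np.linalg.inv(m['pose']);p=T[:3,:3]@np.array(P)+T[:3,3];u=m['camera_matrix']@p;return u[:2]/u[2]
E
python3 - <<'E'
from h import *
s=robot.observe();print(s)
a=snap('side','s1.png');b=snap('top','t1.png')
for c in ('side','top'):
    m=optics.camera_model(c);print(c,m['pose'][:3,3],m['pose'][:3,2],m['camera_matrix'][0,0])
    for q in ('eye_key','key_eye','block','pad','rack','hook','hook_nose','hook_bowl','disc_key','tee_key'): where(q,c,2)
E
```

```text
{'clock': 0.0, 'joint_positions': array([ 1.1952,  0.1165,  1.4423, -0.    ,  1.584 , -0.0378]), 'dq': array([-0.0002, -0.002 ,  0.0008,  0.0015,  0.002 , -0.0006]), 'joint_efforts': array([ -0.0007, -72.1272, -62.2605,   0.0779,   0.0237,  -0.0001]), 'eef_pos': array([0.2236, 0.6367, 0.2179]), 'eef_rot': array([-0.0001,  0.1681,  0.9858, -0.0006]), 'ft_force': array([ 0.234 ,  0.0926, -0.5895]), 'ft_torque': array([ 0.0105, -0.0491,  0.0223]), 'grip_force': 0.0, 'finger_gap': 0.09337513021065466}
side [0.1983 0.9599 0.7373] [ 0.2969 -0.7885 -0.5386] 442.3228597692682
side key_eye 0.51 [0.5236 0.2982 0.1049]
side block 0.86 [ 0.525   0.2966 -0.0011]
side pad 0.89 [ 0.5343 -0.0279 -0.0026]
side hook 0.5 [ 0.4349 -0.3845  0.1884]
side hook_nose 0.52 [ 0.4132 -0.3463  0.1921]
side hook_nose 0.45 [ 0.713  -0.1081  0.0005]
side hook_bowl 0.63 [ 0.4162 -0.3619  0.1533]
side tee_key 0.17 [ 0.5231  0.2965 -0.0028]
top [0.3758 0.0854 1.3235] [ 0.1483 -0.0089 -0.9889] 425.6024727794829
top eye_key 0.37 [0.5256 0.2945 0.0033]
top key_eye 0.36 [0.5264 0.2962 0.1033]
top key_eye 0.22 [0.7059 0.1947 0.0049]
top block 0.56 [0.526  0.2938 0.0016]
top pad 0.97 [ 0.5306 -0.0243 -0.0017]
top pad 0.73 [ 0.4123 -0.3472  0.1982]
top rack 0.7 [ 0.5025 -0.3425  0.0017]
top hook 0.7 [ 0.4331 -0.3862  0.1863]
top hook_nose 0.67 [ 0.4139 -0.3479  0.2006]
top hook_bowl 0.51 [0.5249 0.2915 0.0061]
top hook_bowl 0.44 [ 0.4187 -0.3565  0.1577]
top disc_key 0.58 [0.4804 0.3073 0.0069]
top tee_key 0.48 [0.5637 0.2844 0.008 ]
```

View pics/s1.png

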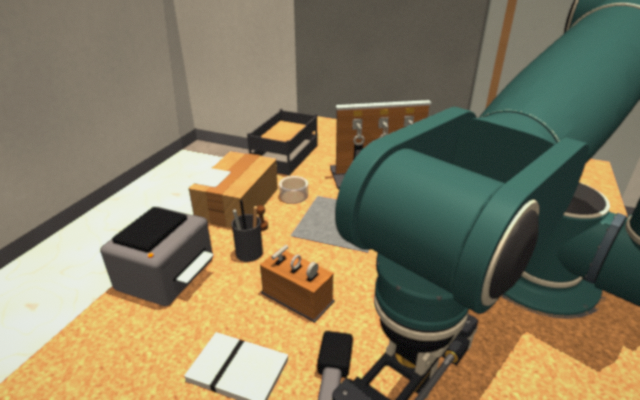

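View pics/t1.png

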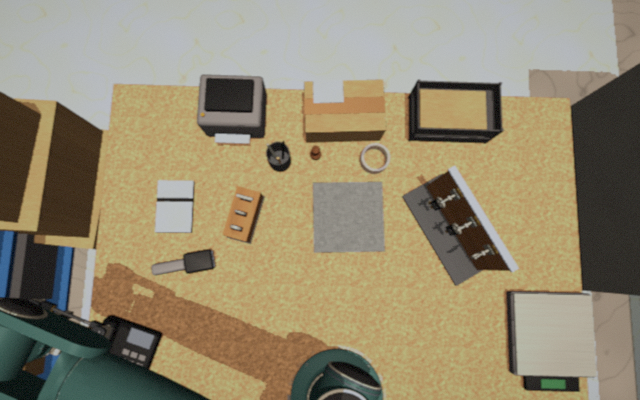

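Side view: block at (297,283) with the ringed key in the middle pocket; the board is at (385,130). Top view: block at (243,214), grey pad at (348,216), board slanting from (452,170) to (515,268), with its empty hook nearest the robot at about (487,253).

move_arm([
  [0,4,-4.5,0,0.07],
  [0,8,-9,0,0.07],
  [0,12,-13.5,0,0.07],
  [0,16,-18,0,0.07],
  [0,20,-22.5,0,0.07],
  [0,24,-27,0,0.07],
  [0,28,-32,0,0.07],
  [0,30,-34.3,0,0.07],
])

```text
clock: 2.1
eef_pos: [0.5252, 0.2914, 0.2188]
eef_rot: [0.0, 0.134, 0.991, -0.0]
ft_force: [0.9, 0.3, -0.2]
finger_gap: 0.093
grip_force: 0.0
```

```bash
cat >> h.py <<'E'
from scipy.spatial.transform import Rotation as Ro
def Rq(q): return Ro.from_quat([q[1],q[2],q[3],q[0]]).as_matrix()
def ray(c,uv,s=None):
    m=optics.camera_model(c);K=m['camera_matrix'];uv=np.atleast_2d(uv).astype(float)
    if c!='wrist':
        d=np.c_[uv,np.ones(len(uv))]@np.linalg.inv(K).T;T=m['pose']
    else:
        x=(uv-K[:2,2])/[K[0,0],K[1,1]];r=np.linalg.norm(x,axis=1,keepdims=True)+1e-12
        d=np.c_[x/r*np.sin(r),np.cos(r)];B=np.eye(4);B[:3,:3]=Rq(s['eef_rot']);B[:3,3]=s['eef_pos'];T=B@m['T_tool_cam']
    return T[:3,3],d@T[:3,:3].T
def onz(c,uv,z,s=None):
    o,d=ray(c,uv,s);return o+d*((z-o[2])/d[:,2])[:,None]
E
python3 - <<'E'
from h import *
s=robot.observe();print(s['clock'],s['eef_pos'],s['eef_rot'])
im=snap('wrist','w1.png');print(optics.camera_model('wrist'))
for q in('eye_key','key_eye','key_grip','block','disc_key','tee_key'):where(q,'wrist',2)
snap('top','t2.png');
for q in('eye_key','key_eye','block','disc_key','tee_key','hook','hook_nose','hook_bowl'):where(q,'top',1)
e=onz('top',[(452,170),(515,268)],0.247);print(e)
E
```

```text
2.1 [0.5252 0.2914 0.2188] [ 0.0002  0.1345  0.9909 -0.    ]
{'camera_matrix': array([[309.7069,   0.    , 321.9584],
       [  0.    , 309.7069, 204.6585],
       [  0.    ,   0.    ,   1.    ]]), 'T_tool_cam': array([[-0.0013, -0.9618, -0.2739,  0.0755],
       [ 1.    , -0.0015,  0.0005,  0.0008],
       [-0.0009, -0.2739,  0.9618, -0.1662],
       [ 0.    ,  0.    ,  0.    ,  1.    ]])}
wrist eye_key 0.96 [0.5218 0.2944 0.0094]
wrist key_eye 0.59 [0.5216 0.2907 0.1088]
wrist key_eye 0.49 [0.5249 0.2899 0.0629]
wrist key_grip 0.67 [0.5236 0.2935 0.0642]
wrist block 0.77 [0.5238 0.2952 0.0014]
wrist disc_key 0.66 [0.4854 0.3081 0.0101]
wrist disc_key 0.39 [0.5243 0.2916 0.0615]
top block 0.97 [0.5293 0.2931 0.0017]
top disc_key 0.47 [0.4809 0.3074 0.0076]
top tee_key 0.61 [0.7267 0.0815 0.0002]
top hook 0.69 [ 0.4334 -0.3843  0.186 ]
top hook_nose 0.44 [ 0.4107 -0.3477  0.199 ]
top hook_bowl 0.6 [ 0.4204 -0.3569  0.1538]
[[ 0.6328 -0.2722  0.247 ]
 [ 0.3852 -0.4262  0.247 ]]
```

View pics/w1.png

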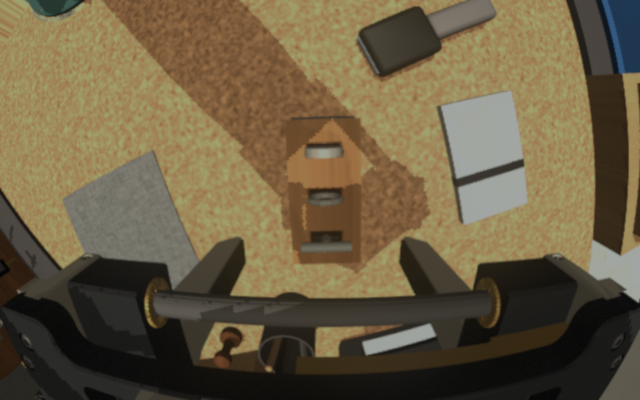

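The middle key's ring shows at (323,197), between the disc (323,151) and the T-bar (326,245). The block is nearly aligned with the tool.

Run:
```python
from h import *
s=robot.observe();im=optics.capture('wrist')
for q in('eye_key','disc_key','tee_key','block'):
    for d in spotter.silhouettes(q,'wrist')[:1]:
        r=d['region'].astype(np.uint8);v,u=np.nonzero(r);print(q,d['p'],u.min(),u.max(),v.min(),v.max(),u.mean(),v.mean())
        if q=='block':
            for a in range(130,256,15): x=np.nonzero(r[a])[0]; print(a,x.min(),x.max())
            # both edges on z=.088
            for f in (np.min,np.max):
                p=np.array([(f(np.nonzero(r[a])[0]),a) for a in range(130,255,3)]);w=onz('wrist',p+[0.5 if f is np.max else -.5,0],.088,s)[:,:2]
                vx,vy,x0,y0=cv2.fitLine(w.astype(np.float32),cv2.DIST_HUBER,0,.0005,.0005).ravel();print('edge',np.arctan(vy/vx),x0,y0)
        else: print(onz('wrist',[(u.min()-.5,v.mean()),(u.max()+.5,v.mean()),((u.min()+u.max())/2,v.mean())],.112,s))
big=cv2.resize(im[100:280,240:420],(720,720)[::1])[:600];cv2.imwrite('pics/w1c.png',cv2.resize(im[120:270,250:400],(600,600),interpolation=cv2.INTER_CUBIC)[:,:,::-1])
```

```text
eye_key 0.9 305 340 190 207 322.5263157894737 198.87781954887217
[[0.5165 0.2804 0.112 ]
 [0.5252 0.3121 0.112 ]
 [0.5209 0.2962 0.112 ]]
disc_key 0.68 303 340 145 158 321.9199134199134 151.57359307359306
[[0.4745 0.2907 0.112 ]
 [0.4834 0.323  0.112 ]
 [0.479  0.3068 0.112 ]]
tee_key 0.8 299 349 233 252 323.46153846153845 243.64588859416446
[[0.5575 0.2623 0.112 ]
 [0.5705 0.3094 0.112 ]
 [0.5639 0.2859 0.112 ]]
block 0.56 283 359 117 266 322.11553473848556 187.3386862941898
130 283 357
145 284 358
160 285 358
175 286 358
190 286 358
205 287 358
220 287 359
235 290 358
250 290 358
edge -0.24247026 0.5047269 0.2630741
edge -0.23218685 0.5322443 0.33038402
```

View pics/w1c.png

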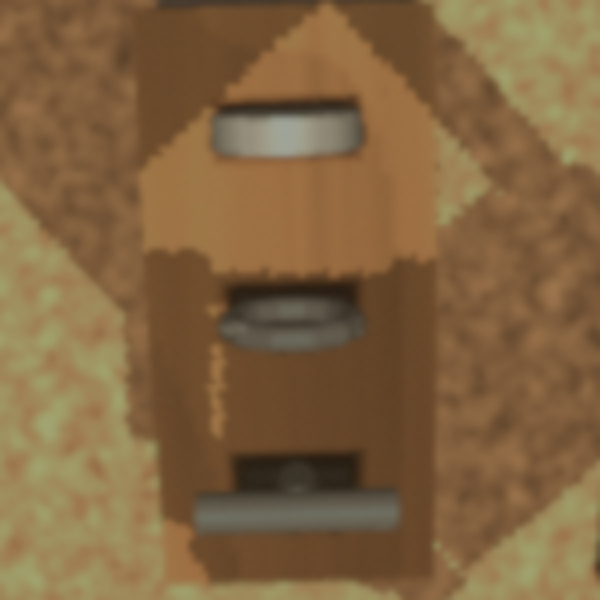

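move_arm([
  [0,-0.2,0.3,-2,0.03],
  [0,-0.2,0.3,-4,0.03],
  [0,-0.2,0.3,-6,0.03],
  [0,-0.2,0.3,-7,0.03],
  [40,-0.2,0.3,-7,0.03],
  [80,-0.2,0.3,-7,0.03],
  [80,-0.2,0.3,-7,0.03],
  [80,-0.2,0.3,-7,0.03],
], newtons=5)

```text
clock: 4.15
eef_pos: [0.5219, 0.2969, 0.1491]
eef_rot: [0.0, 0.119, 0.993, 0.0]
ft_force: [0.5, -0.4, 0.6]
finger_gap: 0.0641
grip_force: 0.0
```

Run:
```python
from h import *
s=robot.observe();im=snap('wrist','w2.png');R=Rq(s['eef_rot']);print(s['eef_pos'],s['finger_gap'],np.arctan2(R[1,1],R[0,1])-np.pi/2)
P={}
for q in('eye_key','disc_key','tee_key'):
    for d in spotter.silhouettes(q,'wrist')[:1]:
        r=d['region'];v,u=np.nonzero(r);print(q,d['p'],u.min(),u.max(),v.min(),v.max())
        print(onz('wrist',[(u.min()-.5,v.mean()),(u.max()+.5,v.mean()),((u.min()+u.max())/2,v.mean())],.108,s))
for q in('eye_key','key_eye'):where(q,'wrist',1)
```

```text
[0.5219 0.2969 0.1491] 0.06412162364340786 -0.2378582645745988
disc_key 0.69 294 343 157 176
[[0.4755 0.2893 0.108 ]
 [0.4835 0.3222 0.108 ]
 [0.4795 0.3057 0.108 ]]
tee_key 0.88 288 351 267 293
[[0.5599 0.2612 0.108 ]
 [0.5715 0.3091 0.108 ]
 [0.5654 0.2852 0.108 ]]
wrist eye_key 0.29 [0.5238 0.2965 0.065 ]
wrist key_eye 0.76 [0.5182 0.2939 0.1081]
```

move_arm([
  [80,0,-0.1,-2.5,0],
  [80,0,-0.1,-5,0],
  [80,0,-0.1,-5,0],
  [180,0,-0.1,-5,0],
  [180,0,-0.1,-5,0],
  [180,0,-0.1,-5,0],
  [180,0,-0.1,-5,0],
  [180,0,-0.1,-5,0],
], newtons=8)

```text
clock: 5.45
eef_pos: [0.5219, 0.2959, 0.0991]
eef_rot: [0.0, 0.119, 0.993, 0.0]
ft_force: [-0.2, 0.5, 2.5]
finger_gap: 0.033
grip_force: 8.0
```

move_arm([
  [190,0,0,1,0],
  [190,0,0,2,0],
  [190,0,0,3.5,0],
  [190,0,0,5,0],
  [190,0,0,7,0],
  [190,0,0,9,0],
  [190,0,0,11,0],
  [190,0,0,11,0],
], newtons=10)

```text
clock: 6.45
eef_pos: [0.5223, 0.2961, 0.2108]
eef_rot: [0.001, 0.119, 0.993, 0.001]
ft_force: [-0.1, 0.5, -1.4]
finger_gap: 0.033
grip_force: 10.0
```

Run:
```python
from h import *
s=robot.observe();print(s['eef_pos'],s['finger_gap'],s['grip_force'])
a=snap('side','s3.png');
for q in('eye_key','key_eye','key_grip'):where(q,'side',1)
w=optics.capture('wrist')
cv2.imwrite('pics/c3.png',np.hstack([cv2.resize(a[170:330,220:380],(400,400)),cv2.resize(w[100:400,170:470],(400,400))])[:,:,::-1])
```

```text
[0.5223 0.2961 0.2108] 0.03301620266300421 10.000006053596735
side eye_key 0.54 [0.5243 0.2945 0.1233]
side key_eye 0.89 [0.5217 0.2995 0.2168]
side key_grip 0.61 [0.523  0.2959 0.1769]
```

View pics/c3.png

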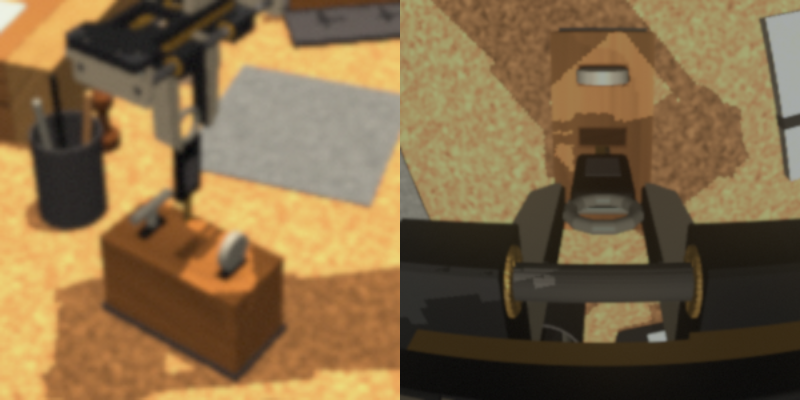

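The key is out and hangs upright between the finger ends; its neighbours are still in the block.

move_arm([
  [190,0,-2,2,0],
  [190,0,-6,2,0],
  [190,0,-10.5,2,-0.15],
  [190,-0.5,-15,2,-0.3],
  [190,-1,-19.5,2,-0.45],
  [190,-1.5,-24,2,-0.6],
  [190,-1.6,-27,1,-0.72],
  [190,-1.6,-28,0,-0.778],
])

```text
clock: 7.7
eef_pos: [0.5053, 0.0135, 0.2096]
eef_rot: [0.001, 0.489, 0.873, 0.0]
ft_force: [-0.2, 0.8, -1.7]
finger_gap: 0.0334
grip_force: 10.0
```

move_arm([
  [190,0,0,-2,0],
  [190,0,0,-4,0],
  [190,0,0,-6,0],
  [190,0,0,-8,0],
  [190,0,0,-9,0],
  [190,0,0,-9.5,0],
  [190,0,0,-9.5,0],
  [190,0,0,-9.5,0],
])

```text
clock: 8.7
eef_pos: [0.506, 0.0159, 0.1143]
eef_rot: [0.0, 0.486, 0.874, 0.0]
ft_force: [-0.3, -0.3, -0.5]
finger_gap: 0.0335
grip_force: 10.0
```

Run:
```python
from h import *
s=robot.observe();R=Rq(s['eef_rot']);print(s['eef_pos'],s['ft_force'],np.arctan2(R[1,1],R[0,1]))
a=snap('side','s4.png');
for q in('eye_key','key_eye','key_grip'):where(q,'side',1)
w=optics.capture('wrist')
for q in('eye_key','key_eye','key_grip'):where(q,'wrist',1)
b=optics.capture('top')
for q in('rack','hook','hook_nose','hook_bowl'):where(q,'top',1)
cv2.imwrite('pics/c4.png',np.hstack([cv2.resize(a[90:290,240:440],(400,400)),cv2.resize(w[100:400,170:470],(400,400))])[:,:,::-1])
```

```text
[0.506  0.0159 0.1143] [-0.3369 -0.2909 -0.5388] 0.5550504711047015
side eye_key 0.82 [0.5064 0.0125 0.0249]
side key_eye 0.51 [0.5012 0.0176 0.1189]
side key_grip 0.59 [0.5026 0.0148 0.08  ]
wrist eye_key 0.86 [0.5046 0.013  0.0262]
wrist key_eye 0.56 [0.5059 0.0138 0.1247]
wrist key_grip 0.69 [0.5067 0.0126 0.0795]
top rack 0.7 [ 0.5052 -0.3412  0.0018]
top hook 0.52 [ 0.4353 -0.3868  0.1889]
top hook_nose 0.69 [ 0.413  -0.351   0.1985]
top hook_bowl 0.48 [ 0.4188 -0.358   0.1556]
```

View pics/c4.png

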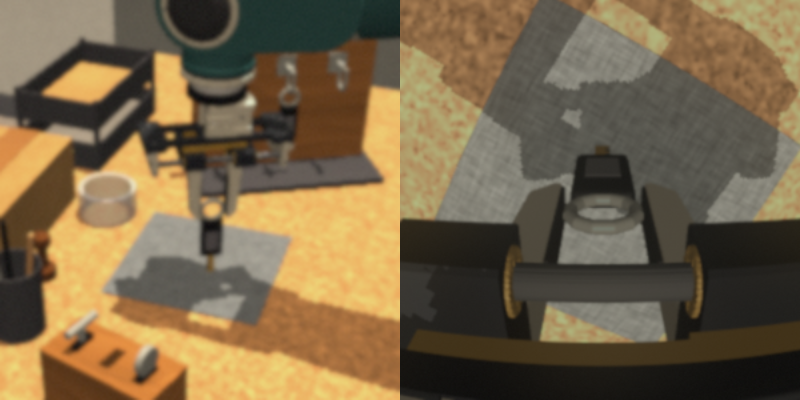

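The key hangs upright over the pad, its blade tip about 2 cm up, with the gripper turned in line with the board. Next I set the tip down and tilt it over.

move_arm([
  [190,0,0,-1,0],
  [190,0,0,-1.8,0],
  [190,0,0,-2.1,0],
  [190,0.35,-0.55,-2.1,0],
  [190,0.7,-1.1,-2.2,0],
  [190,1.38,-2.22,-2.4,0],
  [190,2.05,-3.3,-2.9,0],
  [190,2.66,-4.3,-3.4,0],
], newtons=6)

```text
clock: 10.35
eef_pos: [0.5328, -0.0281, 0.0792]
eef_rot: [0.0, 0.487, 0.874, -0.0]
ft_force: [0.2, -0.6, 0.3]
finger_gap: 0.0334
grip_force: 6.0
```

Run:
```python
from h import *
s=robot.observe();print(s['eef_pos'],s['ft_force'],s['grip_force'])
a=snap('side','s5.png');
for q in('eye_key','key_eye','key_grip'):where(q,'side',1)
w=optics.capture('wrist')
for q in('eye_key','key_eye','key_grip'):where(q,'wrist',1)
cv2.imwrite('pics/c5.png',np.hstack([cv2.resize(a[90:290,240:440],(400,400)),cv2.resize(w[100:400,170:470],(400,400))])[:,:,::-1])
```

```text
[ 0.5328 -0.0281  0.0792] [ 0.2127 -0.5531  0.3242] 6.000261828303337
side eye_key 0.72 [0.5066 0.0128 0.0098]
side key_eye 0.89 [ 0.5309 -0.0305  0.0878]
side key_grip 0.8 [ 0.5209 -0.0099  0.0541]
wrist eye_key 0.81 [0.5051 0.0142 0.008 ]
wrist key_eye 0.77 [ 0.5296 -0.0292  0.096 ]
wrist key_grip 0.69 [ 0.5233 -0.0118  0.0543]
```

View pics/c5.png

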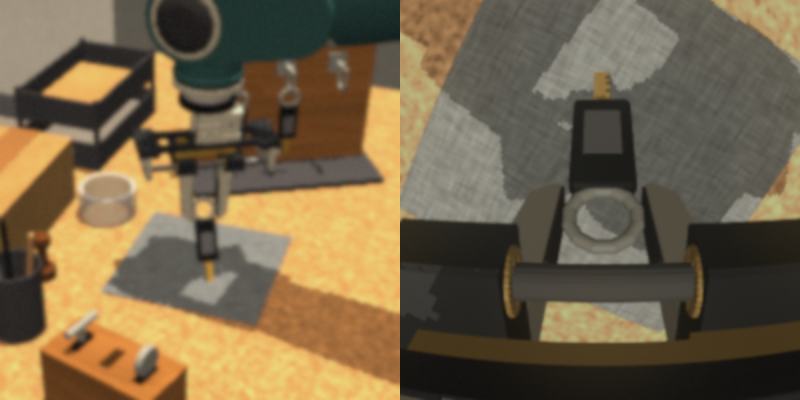

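The key is tilting about its planted tip as intended, about 30° over.

move_arm([
  [190,0.55,-0.9,-0.8,0],
  [190,1.1,-1.78,-1.55,0],
  [190,1.55,-2.5,-2.5,0],
  [190,1.95,-3.15,-3.5,0],
  [190,2.2,-3.57,-4.4,0],
  [190,2.37,-3.83,-5.3,0],
  [190,2.5,-4.04,-6.2,0],
  [190,2.58,-4.17,-7.0,0],
])

```text
clock: 11.75
eef_pos: [0.5581, -0.0688, 0.009]
eef_rot: [-0.0, 0.486, 0.874, -0.0]
ft_force: [-0.2, -0.4, -0.7]
finger_gap: 0.0336
grip_force: 6.0
```

move_arm([
  [190,0,0,0,0],
  [190,0,0,0,0],
  [90,0,0,0,0],
  [90,0,0,0,0],
  [90,0,0,0,0],
  [90,0,0,0,0],
  [90,0,0,2,0],
  [90,0,0,4,0],
])

```text
clock: 12.75
eef_pos: [0.5583, -0.0689, 0.0515]
eef_rot: [0.0, 0.486, 0.874, 0.0]
ft_force: [0.4, -0.3, 0.2]
finger_gap: 0.0601
grip_force: 0.0
```

Run:
```python
from h import *
a=snap('side','s6.png');s=robot.observe();print(s['eef_pos'],s['finger_gap'])
for q in('eye_key','key_eye','key_grip'):where(q,'side',1)
s=robot.observe();w=snap('wrist','w6.png');print(s['eef_pos'])
for q in('eye_key','key_eye','key_grip'):where(q,'wrist',1)
for d in spotter.silhouettes('eye_key','wrist')[:1]:
    v,u=np.nonzero(d['region']);W=onz('wrist',np.c_[u,v],.01,s)[:,:2];m=W.mean(0);U,S,V=np.linalg.svd(W-m,full_matrices=False);print('axis',np.arctan2(V[0,1],V[0,0]),m,((W-m)@V[0]).min(),((W-m)@V[0]).max(),m+V[0]*((W-m)@V[0]).min(),m+V[0]*((W-m)@V[0]).max())
cv2.imwrite('pics/c6.png',np.hstack([cv2.resize(a[90:290,240:440],(400,400)),cv2.resize(w[100:400,170:470],(400,400))])[:,:,::-1])
```

```text
[ 0.5596 -0.0691  0.0546] 0.06022201412079944
side eye_key 0.73 [0.508  0.0152 0.0134]
side key_eye 0.59 [ 0.556  -0.0693  0.0055]
side key_grip 0.69 [ 0.535  -0.0366  0.0107]
[ 0.5585 -0.0689  0.0505]
wrist eye_key 0.97 [0.5028 0.0157 0.0084]
wrist key_grip 0.81 [ 0.5392 -0.0372  0.009 ]
axis -1.0143745652067337 [ 0.5387 -0.0359] -0.059725303238283435 0.05788967567481359 [0.5072 0.0148] [ 0.5693 -0.085 ]
```

View pics/c6.png

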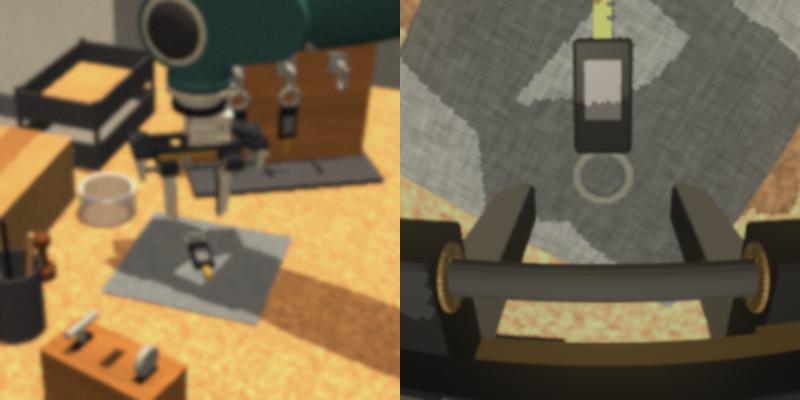

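The key lies flat on the pad, its axis at -1.014 rad with the eye toward the board. I now grip it across the middle of its grip.

move_arm([
  [90,-1,1.7,0,0],
  [90,-2.05,3.4,-1,0],
  [90,-2.05,3.4,-3,0],
  [90,-2.05,3.4,-4.4,0],
  [90,-2.05,3.4,-4.6,0],
  [90,-2.05,3.4,-4.6,0],
  [210,-2.05,3.4,-4.6,0],
  [210,-2.05,3.4,-4.6,0],
], newtons=45)

```text
clock: 14.2
eef_pos: [0.538, -0.0352, 0.0032]
eef_rot: [0.0, 0.486, 0.874, -0.0]
ft_force: [-0.5, -0.6, 5.6]
finger_gap: 0.0448
grip_force: 2.6
```

move_arm([
  [210,0,0,0,0],
  [210,0,0,0,0],
  [210,0,0,0,0],
  [210,0,0,3,0],
  [210,0,0,8,0],
  [210,0,0,13,0],
  [210,0,0,18,0],
  [210,0,0,23,0],
])

```text
clock: 15.2
eef_pos: [0.5377, -0.0352, 0.2342]
eef_rot: [-0.0, 0.487, 0.874, -0.0]
ft_force: [0.9, -0.1, 0.1]
finger_gap: 0.0292
grip_force: 45.0
```

move_arm([
  [210,0,0,1,0],
  [210,0,0,1,0],
  [210,0,0,1,0],
  [210,0,0,1,0],
  [210,0,0,1,0],
  [210,0,0,1,0],
  [210,0,0,1,0],
  [210,0,0,1,0],
])

```text
clock: 16.2
eef_pos: [0.5376, -0.0348, 0.2437]
eef_rot: [0.0, 0.486, 0.874, 0.0]
ft_force: [0.3, 1.0, -0.8]
finger_gap: 0.0298
grip_force: 45.0
```

Run:
```python
from h import *
a=snap('side','s7.png');s=robot.observe();print(s['clock'],s['eef_pos'],s['finger_gap'],s['grip_force'])
for q in('eye_key','key_eye','key_grip'):where(q,'side',1)
w=snap('wrist','w7.png');snap('top','t7.png')
for q in('eye_key','key_eye','key_grip'):where(q,'wrist',1)
for q in('eye_key','key_eye','key_grip','rack','hook','hook_nose','hook_bowl'):where(q,'top',1)
cv2.imwrite('pics/c7.png',np.hstack([cv2.resize(a[20:180,280:440],(400,400)),cv2.resize(w[100:400,170:470],(400,400))])[:,:,::-1])
```

```text
16.25 [ 0.5376 -0.0349  0.2437] 0.029333451510343514 44.99964773654938
side eye_key 0.53 [ 0.5364 -0.0296 -0.0014]
side key_eye 0.63 [ 0.5576 -0.067   0.2455]
side key_grip 0.58 [ 0.5361 -0.0343  0.2508]
wrist eye_key 0.6 [0.5046 0.0166 0.252 ]
wrist key_eye 0.65 [0.7059 0.1903 0.0013]
wrist key_grip 0.59 [ 0.5385 -0.0358  0.2454]
top eye_key 0.57 [0.5074 0.018  0.2482]
top key_grip 0.53 [ 0.5327 -0.0347  0.2491]
top rack 0.71 [ 0.5067 -0.3439  0.0002]
top hook 0.68 [0.3698 0.4697 0.0031]
top hook_nose 0.66 [ 0.4103 -0.3493  0.1993]
top hook_bowl 0.66 [ 0.4173 -0.3607  0.1562]
```

View pics/c7.png

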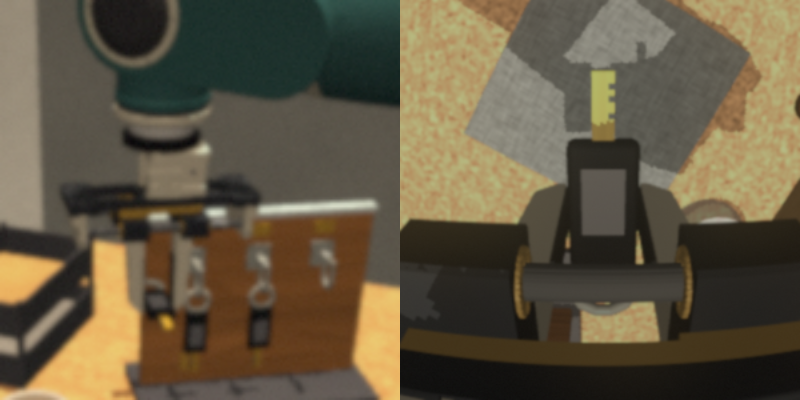

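The key is held level by its grip with its eye toward the board, and the empty hook is clear at the right-hand end. Moving above the hook.

move_arm([
  [210,-2,-3.5,0,0],
  [210,-4,-7.2,0,0],
  [210,-6,-11,0,0],
  [210,-8.2,-15,0,0],
  [210,-10.4,-19,0,0],
  [210,-12.6,-23,0,0],
  [210,-14.2,-25.8,0,0],
  [210,-15.1,-27.4,0,0],
])

```text
clock: 18.0
eef_pos: [0.3859, -0.3099, 0.2437]
eef_rot: [0.0, 0.487, 0.873, -0.0]
ft_force: [-0.7, 0.2, -0.7]
finger_gap: 0.0294
grip_force: 45.0
```

Run:
```python
from h import *
a=optics.capture('side');a=snap('side','s8.png');s=robot.observe();print(s['clock'],s['eef_pos'])
for q in('eye_key','key_eye','key_grip','hook','hook_nose','hook_bowl'):where(q,'side',2)
b=snap('top','t8.png');w=snap('wrist','w8.png')
for q in('eye_key','key_eye','key_grip','hook','hook_nose','hook_bowl'):where(q,'top',2)
for q in('hook','hook_nose','hook_bowl','key_eye'):where(q,'wrist',2)
for c in('side','top'):print(c,proj([.4089,-.3452,.2487],c),proj([.4105,-.3472,.196],c))
cv2.imwrite('pics/c8.png',np.hstack([cv2.resize(a[90:190,360:460],(400,400)),cv2.resize(b[190:290,440:540],(400,400))])[:,:,::-1])
```

```text
18.1 [ 0.3861 -0.3097  0.2436]
side eye_key 0.47 [ 0.3567 -0.2615  0.2538]
side key_eye 0.45 [ 0.4051 -0.3453  0.245 ]
side key_grip 0.4 [ 0.3847 -0.3137  0.2494]
side hook 0.7 [ 0.4341 -0.3864  0.1898]
side hook_nose 0.45 [ 0.4149 -0.3443  0.19  ]
side hook_bowl 0.57 [ 0.4161 -0.3582  0.1572]
top eye_key 0.49 [ 0.3567 -0.2571  0.2502]
top key_grip 0.48 [ 0.3821 -0.3064  0.251 ]
top hook 0.42 [0.3707 0.4712 0.0044]
wrist hook_bowl 0.59 [ 0.4086 -0.3432  0.2494]
wrist key_eye 0.64 [ 0.4079 -0.3451  0.2473]
side [416.1214 108.3104] [413.7979 124.0973]
top [482.9069 257.5962] [475.6966 257.4081]
```

View pics/c8.png

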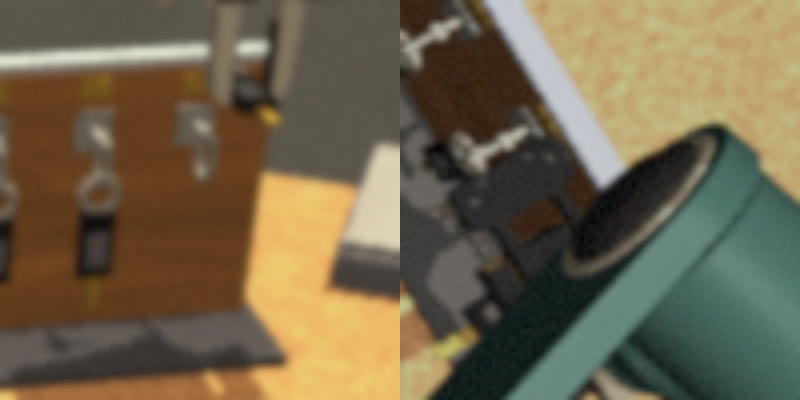

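In the side view the empty hook is at pixel (410,125), where I predicted it, and the key's eye is poised above it. I go down in steps, watching the force.

move_arm([
  [210,0.15,0.05,-1,0],
  [210,0.15,0.05,-2,0],
  [210,0.15,0.05,-3,0],
  [210,0.15,0.05,-4,0],
  [210,0.15,0.05,-5,0],
  [210,0.15,0.05,-5.5,0],
  [210,0.15,0.05,-5.8,0],
  [210,0.15,0.05,-5.8,0],
])

```text
clock: 20.0
eef_pos: [0.3882, -0.3083, 0.1857]
eef_rot: [0.0, 0.486, 0.874, -0.0]
ft_force: [-0.7, 0.3, 0.9]
finger_gap: 0.0297
grip_force: 45.0
```

Run:
```python
from h import *
s=robot.observe();print(s['clock'],s['eef_pos'],s['ft_force'],s['ft_torque'])
a=snap('side','s9.png')
for q in('eye_key','key_eye','key_grip','hook_nose','hook_bowl'):where(q,'side',1)
w=snap('wrist','w9.png');where('key_eye','wrist',1);where('hook_nose','wrist',1)
```

```text
20.0 [ 0.3882 -0.3083  0.1857] [-0.6933  0.2751  0.8543] [ 0.0772  0.1752 -0.0514]
side eye_key 0.45 [ 0.3608 -0.2568  0.1943]
side key_eye 0.4 [ 0.4085 -0.3407  0.189 ]
side key_grip 0.65 [0.5482 0.516  0.0043]
side hook_nose 0.57 [ 0.4136 -0.3473  0.1928]
side hook_bowl 0.56 [ 0.4177 -0.3614  0.1526]
wrist key_eye 0.6 [ 0.4076 -0.3463  0.1919]
wrist hook_nose 0.8 [ 0.4153 -0.3473  0.1978]
```

move_arm([
  [210,0.2,0,0,0],
  [210,0.2,0,-0.5,0],
  [210,0.2,0,-1,0],
  [210,0.2,0,-1.4,0],
  [210,0.2,0,-1.8,0],
  [210,0.2,0,-2.2,0],
  [210,0.2,0,-2.5,0],
  [210,0.2,0,-2.5,0],
])

```text
clock: 21.45
eef_pos: [0.39, -0.3083, 0.1603]
eef_rot: [-0.0, 0.486, 0.874, 0.0]
ft_force: [-0.6, -0.7, -1.2]
finger_gap: 0.0295
grip_force: 45.0
```

Run:
```python
from h import *
s=robot.observe();print(s['clock'],s['eef_pos'],s['ft_force'],s['ft_torque'])
a=snap('side','s10.png')
for q in('eye_key','key_eye','key_grip','hook_nose','hook_bowl'):where(q,'side',1)
w=snap('wrist','w10.png');where('key_eye','wrist',1);where('hook_nose','wrist',1)
cv2.imwrite('pics/c10.png',np.hstack([cv2.resize(a[90:190,360:460],(400,400)),cv2.resize(w[100:400,170:470],(400,400))])[:,:,::-1])
```

```text
21.45 [ 0.39   -0.3083  0.1603] [-0.6393 -0.7152 -1.1567] [-0.0334 -0.0185 -0.0213]
side eye_key 0.64 [ 0.3598 -0.2597  0.1687]
side key_eye 0.62 [ 0.411  -0.3423  0.1616]
side key_grip 0.45 [ 0.3887 -0.3069  0.1652]
side hook_nose 0.37 [ 0.414  -0.3467  0.194 ]
side hook_bowl 0.48 [ 0.4167 -0.3566  0.1533]
wrist key_eye 0.57 [ 0.4101 -0.3445  0.1701]
wrist hook_nose 0.55 [ 0.4146 -0.3486  0.1964]
```

View pics/c10.png

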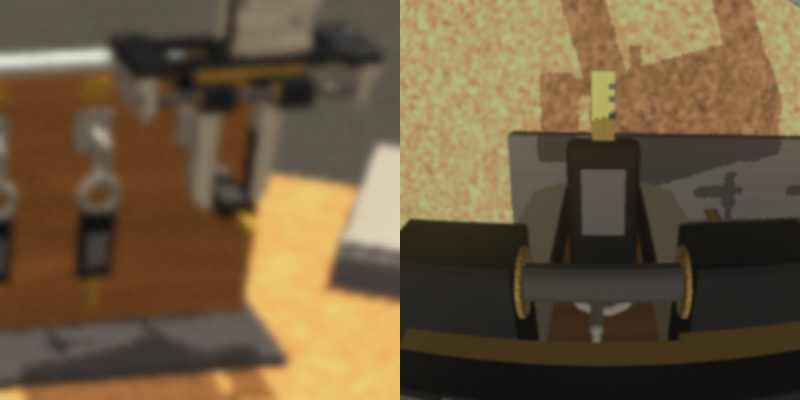

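In the wrist view the ring surrounds the nose with the shank beyond it, and no upward force is left, so it has passed the gate. I press 2 mm more and then release.

move_arm([
  [210,0,0,-0.25,0],
  [210,0,0,-0.25,0],
  [210,0,0,-0.25,0],
  [80,0,0,-0.25,0],
  [80,0,0,-0.25,0],
  [80,0,0,-0.25,0],
  [80,0,0,-0.25,0],
  [80,0,0,-0.25,0],
])

```text
clock: 22.9
eef_pos: [0.3901, -0.3083, 0.1582]
eef_rot: [-0.0, 0.486, 0.874, 0.0]
ft_force: [0.3, 1.1, -1.0]
finger_gap: 0.0639
grip_force: 0.0
```

Run:
```python
from h import *
s=robot.observe();print(s['clock'],s['eef_pos'],s['ft_force'],s['finger_gap'])
a=snap('side','s11.png')
for q in('eye_key','key_eye','key_grip','hook_bowl'):where(q,'side',1)
w=snap('wrist','w11.png')
for q in('eye_key','key_eye','key_grip','hook_bowl'):where(q,'wrist',1)
```

```text
22.9 [ 0.3901 -0.3083  0.1582] [ 0.291   1.1135 -0.9974] 0.0639495354171551
side eye_key 0.72 [ 0.4364 -0.3739  0.0522]
side key_eye 0.48 [ 0.4137 -0.3598  0.1459]
side key_grip 0.75 [ 0.4238 -0.3706  0.1063]
side hook_bowl 0.37 [ 0.4166 -0.3584  0.1552]
wrist eye_key 0.9 [ 0.4123 -0.3418  0.0486]
wrist key_eye 0.85 [ 0.4171 -0.3595  0.1492]
wrist key_grip 0.61 [ 0.4174 -0.3556  0.1036]
wrist hook_bowl 0.86 [ 0.4185 -0.3606  0.1491]
```

The key hangs on the bowl, still swinging. I back the gripper straight out and up, then check.

move_arm([
  [80,0,0,0,0],
  [80,-0.3,0.5,0,0],
  [80,-1,1.6,0,0],
  [80,-2,3.2,1,0],
  [80,-3,5,3,0],
  [80,-4.5,7.5,5,0],
  [80,-6,10,7,0],
  [80,-6,10,8,0],
])

```text
clock: 24.4
eef_pos: [0.3295, -0.2071, 0.2396]
eef_rot: [0.001, 0.486, 0.874, -0.0]
ft_force: [0.2, 0.3, 0.3]
finger_gap: 0.064
grip_force: 0.0
```

move_arm([
  [80,0,0,0,0],
  [80,0,0,0,0],
  [80,0,0,0,0],
  [80,0,0,0,0],
  [80,0,0,0,0],
  [80,0,0,0,0],
  [80,0,0,0,0],
  [80,0,0,0,0],
])

```text
clock: 25.4
eef_pos: [0.3301, -0.2083, 0.2382]
eef_rot: [0.0, 0.486, 0.874, -0.0]
ft_force: [0.8, 0.4, -0.2]
finger_gap: 0.0638
grip_force: 0.0
```

Run:
```python
from h import *
a=snap('side','s12.png');s=robot.observe();print(s['clock'],s['eef_pos'])
for q in('eye_key','key_eye','key_grip','hook_bowl'):where(q,'side',1)
w=snap('wrist','w12.png')
for q in('eye_key','key_eye','key_grip','hook_bowl'):where(q,'wrist',1)
cv2.imwrite('pics/c12.png',np.hstack([cv2.resize(a[90:190,360:460],(400,400)),cv2.resize(w[150:350,220:420],(400,400))])[:,:,::-1])
```

```text
25.45 [ 0.3301 -0.2083  0.2382]
side eye_key 0.74 [ 0.4157 -0.3664  0.0486]
side key_eye 0.46 [ 0.4162 -0.3593  0.142 ]
side key_grip 0.64 [ 0.416  -0.3591  0.156 ]
side hook_bowl 0.59 [ 0.4177 -0.3587  0.1545]
wrist key_eye 0.59 [ 0.4193 -0.3617  0.1494]
wrist key_grip 0.63 [ 0.4237 -0.3624  0.1044]
```

View pics/c12.png

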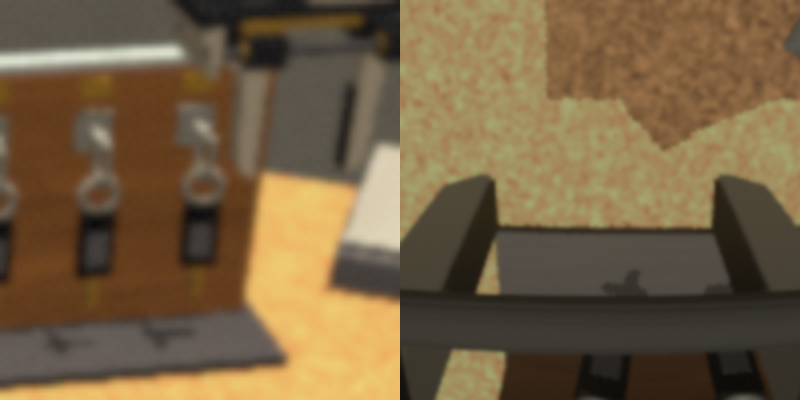

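The key hangs upright on the formerly empty hook, just like its neighbours. I wait a little so any swing dies out, then hand in.

move_arm([
  [80,0,0,0,0],
  [80,0,0,0,0],
  [80,0,0,0,0],
  [80,0,0,0,0],
  [80,0,0,0,0],
  [80,0,0,0,0],
  [80,0,0,0,0],
  [80,0,0,0,0],
])

```text
clock: 26.9
eef_pos: [0.3301, -0.2083, 0.2381]
eef_rot: [0.0, 0.486, 0.874, 0.0]
ft_force: [-0.0, -0.5, 0.3]
finger_gap: 0.0643
grip_force: 0.0
```

move_arm([
  [80,0,0,0,0],
  [80,0,0,0,0],
  [80,0,0,0,0],
  [80,0,0,0,0],
  [80,0,0,0,0],
  [80,0,0,0,0],
  [80,0,0,0,0],
  [80,0,0,0,0],
])

```text
clock: 27.9
eef_pos: [0.3301, -0.2084, 0.2382]
eef_rot: [0.0, 0.486, 0.874, -0.0]
ft_force: [-0.2, 0.1, 0.3]
finger_gap: 0.064
grip_force: 0.0
```

move_arm([
  [80,0,0,0,0],
  [80,0,0,0,0],
  [80,0,0,0,0],
  [80,0,0,0,0],
  [80,0,0,0,0],
  [80,0,0,0,0],
  [80,0,0,0,0],
  [80,0,0,0,0],
])

```text
clock: 28.9
eef_pos: [0.3301, -0.2084, 0.2381]
eef_rot: [-0.0, 0.486, 0.874, 0.0]
ft_force: [-0.0, -0.1, 0.1]
finger_gap: 0.0636
grip_force: 0.0
```

Run:
```python
from h import *
a=optics.capture('side');where('eye_key','side',1);where('key_eye','side',1);b=optics.capture('side')
print(np.abs(a[130:165,400:425].astype(int)-b[130:165,400:425]).mean())
print(robot.finish_job())
```

```text
side eye_key 0.63 [ 0.4234 -0.3632  0.0479]
side key_eye 0.54 [ 0.4152 -0.3585  0.1427]
1.4293333333333333
the job is handed in; nothing more can be done
None
```

The eye key now hangs upright on the hook that was empty, let go, and I handed the job in at about 29 s; no verdict came back, and I inferred that the gate closed from the key hanging like its neighbours rather than seeing it close up.

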